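# Drive a dowel pin home with the spring setter

### The job

On the green spring pin setter, pull the red crossbar back gently until you feel the catch take hold, then let go of it so that it stays cocked by itself. Then press the yellow trip button gently so that one blow drives the brass pin fully home into the steel flange, and take your hand away. Do not haul the bar hard against its end stop, do not push the bar or the pin forward by hand, and leave the things around alone.

Things in the scene. Friction and masses are not known exactly. Their poses are not given: they have to be found in the camera images.
- setter: Green spring pin setter, fixed to the table. Origin: centre of its 330 mm steel base plate (12 mm thick), at table height. Its +x is the line of the blow, towards the flange; the bar is drawn along its -x, roughly towards the robot; z up. Wing under the yellow button: x -30 to 20, y -83 to -33 mm, top 58 mm above the table.
- housing (a point): Centre of the green housing's flat top, 70 mm above the table, at x = -32.5 mm, y = 0 in the setter's frame. The housing is 165 mm long (x) and 70 mm wide (y), closed: the sear inside cannot be seen.
- striker: Sprung striker. Origin: middle of its red crossbar, a round bar 12 mm thick, 50 mm long along the setter's y, 108 mm above the table on a 12 mm square post. Its underside clears the housing by 32 mm: fingers can straddle it from above, one before and one behind. At rest x = y = 0 in the setter's frame. Slides along the setter's -x against a spring of 340 N/m that pulls it back to x = 0.
- post (a point): Foot of the striker's post, moving with it, 38 mm below the bar. The hidden sear clicks in behind the striker at a draw of 32 to 50 mm, different each time, only felt: after the click the bar stays back when eased off, instead of pushing on. From 4 mm past the catch a rubber end stop resists. Let go before the catch, the bar flies forward and spoils the pin with a weak blow.
- trip: Yellow trip button, round, 28 mm across. Origin: middle of its top, 75 mm above the table, at x = -5, y = -68 mm in the setter's frame. Pressed straight down, travel 12 mm, springs back (2 to 5 N); the first 2 mm are free; with the striker cocked it fires at about 7 mm depth, at some 8 to 14 N. More than 30 N on it is too much.
- pin: Brass dowel pin, 10 mm thick, stuck stiffly in the flange, along the setter's x. Origin: centre of its tail face, towards the housing, 45 mm above the table. At the start it stands 8 mm proud (x = 92 mm in the setter's frame); flush, fully home, at x = 100 mm (a little deeper is fine). The striker's nose at rest ends 4 mm short of the proud pin; it takes a full blow to drive it home.
- flange (a point): Centre of the near face of the steel flange, clamped upright in the setter: 94 mm across, 25 mm thick, at x = 100 mm, y = 0 in the setter's frame, 62 mm above the table; its top is at 109 mm.
- bearing: Loose steel bearing ring, 62 mm across, 16 mm high, on the table, bystander; origin: centre of its underside
- spacer: Loose aluminium stepped spacer, 52 mm across, 34 mm high, bystander; origin: centre of its underside
- oiler: Loose green bottle with an orange cap, 52 mm across, 130 mm high, bystander; origin: centre of its underside
- driver: Loose screwdriver lying on the table, red handle, bystander
- wrench: Loose wrench lying on the table, bystander
- collar: Loose dark steel collar, 44 mm across, 12 mm high, bystander; origin: centre of its underside
- gauge: Loose brass gauge plug, 20 mm across, 30 mm high, standing on the setter's base plate behind the housing, bystander; origin: centre of its underside
- buffer (a joint): Squeeze of the hidden rubber end stop in the housing, in m: 0 untouched, grows as the bar is hauled against it (4000 N/m, so 1 mm is 4 N on top of the spring). A squeeze of 3 mm (12 N) ruins it.

How it is judged:
On the way, in this order (a step that is already met when the one before it is completed fails the run):
1. the striker is drawn back and held by its sear alone, hands off, with the pin still proud (x of striker in the frame of setter below -0.028 m and contact force between each of the arm, the fingers and striker below 0.3 N and x of pin in the frame of setter below 0.0935 m), for 0.3 s.
2. the blow has driven the pin home (x of pin in the frame of setter above 0.0985 m and x of striker in the frame of setter above -0.015 m), for 0.1 s.
At the end, for the whole second after the job is handed in: The pin is driven in until it stands no more than 1.5 mm proud, the striker is at rest within 8 mm of its home position, and the trip button is back up (within 3 mm) (x of pin in the frame of setter above 0.0985 m and x of striker in the frame of setter between -0.008 and 0.008 m and linear speed of striker below 0.05 m/s and z of trip in the frame of setter above 0.072 m); the robot touches nothing.
It fails at once if the bar is hauled against its end stop with more than 12 N (value of joint buffer above 0.003 m).
It fails at once if the trip button is pressed with more than 30 N (contact force between the fingers and trip above 30 N).
It fails at once if the pin is touched by the robot (contact force between any of the fingers, the arm and pin above 0.5 N).
It fails at once if the pin is pushed in by hand with the bar (contact force between the fingers and striker above 1 N and x of striker in the frame of setter above 0.004 m and x of pin in the frame of setter above 0.0935 m).
It fails at once if a bystander is disturbed (distance of any of bearing, spacer, oiler, driver, wrench, collar from where it was at the start of the episode above 0.02 m or distance of gauge from where it was at the start of the episode above 0.015 m).
It also fails if it takes over 72 s, if anything falls off the work surface, if the arm or the gripper's body presses on something with over 40 N, if the wrist force passes 120 N, or if a joint passes its speed limit or range.

### The arm

A 6-joint arm with a two-finger parallel gripper is mounted at the origin on the work surface. World frame = base frame: x ahead of the robot, y to its left, z up, the work surface at z = 0. Lengths are in m, angles in rad, forces in N, time in s.
With the tool pointing down it reaches from about 0.35 to 0.975 m from the base axis. Payload 4.9 kg.
Tool frame: the origin (TCP) lies midway between the tips of the shut fingers; the grasp point (between the pads) lies 19 mm behind it; z points along the fingers, x is the direction in which the jaws open and shut, and the axes are right-handed (so a half turn about z gives the same grasp; the last joint's range is limited). The gripper opens to 85 mm and grips with 20 to 120 N. Pads are 22 mm wide; open, the fingers measure 114 mm over their backs; the gripper's body (76 mm by 85 mm) begins 54 mm behind the grasp point. The pads swing forward as they close: fully open they stand 13 mm farther back than shut.
Start: joints at [0.995, 0.053, 1.613, -0, 1.476, -0.119], TCP at [0.276, 0.561, 0.231] pointing down, gripper open.
Joint ranges: [-3.01, 3.01], [-1.01, 2.22], [0.06, 2.58], [-1.02, 4.17], [0.09, 2.62], [-3.14, 3.14]. Speed limits (rad/s): [2.57, 2.57, 3.14, 3.14, 3.14, 3.14].

### API

Orientations are given as a rotation vector (axis times angle).
In Python, from station import ctrl gives the robot as it stands.
- The arm moves only by the tool step_arm, never from a script. Its argument "increments" is text: rows parted by semicolons, each of 6 numbers parted by spaces: the shift along the tool's x, y, z as a fraction of full scale, then the turn, a rotation vector about the tool's x, y, z as a fraction of full scale. In form: x y z rx ry rz; .... A call has 1 to 12 rows; each row shifts and turns the commanded pose from where the row before left it, along the tool's axes as they then stand; what a row does not reach is not made up. Full scale, the value 1, is 0.025 m for a shift and 0.1 rad for a turn. A row lasts 1/12 s, in which the tool goes at most 41.7 mm and 7.16 degrees, less where a joint would pass 70% of its speed; a pose out of reach is approached as far as the arm can. A call with a number of a shift or a turn outside -1 to 1 is refused whole. A call with a gripper value outside its range is refused whole. "fingers" is the opening, from -1 (shut) to 1 (fully open), so that 0 is half open, set as the call begins (left out, the last holds). The fingers move at their own pace and stop on an object; "newtons" is the grip in N (left out, the last holds). Time passes only in rows, so rows that do not move let the fingers close. It gives the time, the measured TCP pose, the force and the opening at its end, in the units of the state.
- ctrl.get_obs(): the state, without advancing time (a new reading comes with each control period).
- ctrl.get_image(name): name is "scene" or "top"; returns a dict with "pixels" (480x640x3 uint8, red, green, blue), "intrinsics" (3x3 intrinsics, pixels), "eye" and "orientation" of the camera in the world. Camera axes: x right, y down, z forward; pixel columns grow to the right and rows downward; lengths in m; the calibration is good to about 2 mm. A picture is of the moment at which its call begins. There is no depth.
- ctrl.finish_job(): hands the job in, once; it reports no verdict.
The state is a dict: "t": time; "q": joint angles; "dq": joint speeds; "effort": joint torques, N m; "tool_pos": TCP position; "tool_rot": TCP orientation; "contact_force": force on the tool from outside, world axes, zero at the start; "wrist_torque": the same for the moment, N m; "opening": finger opening in m.
Only numpy, scipy, OpenCV 4.12 (cv2) and the standard library are available. Lean on these libraries where they do the work, as an engineer would, in place of code of your own. Each camera call takes 0.05 s, during which the arm holds its last target.

## Working session

There is one attempt and no reset: what is moved stays moved. The work goes in short steps, Python scripts to look and compute and a tool call to move; the robot and the scene stay as the last step left them, time stands still between calls to the robot, and variables do not carry over. Pictures are saved under pics/ and viewed, and the job is handed in when it is done.

Besides the shell and the picture viewer there is one more tool, called in YAML: its name, and indented under it one key for each argument. step_arm: Moves the arm, as the interface text tells. Shift numbers are shares of 0.025 m and turn numbers shares of 0.1 rad, none past 1 either way. Its arguments: {"type":"object","properties":{"increments":{"type":"string"},"fingers":{"type":"number"},"newtons":{"type":"number"}},"required":["increments"]}

```bash
mkdir -p pics; ls; python3 - <<'E'
from station import ctrl
import cv2,json,numpy as np
o=ctrl.get_obs()
print({k:np.round(v,4).tolist() for k,v in o.items()})
for n in("scene","top"):
    d=ctrl.get_image(n)
    cv2.imwrite(f"pics/{n}0.png",d["pixels"][:,:,::-1])
    print(n,d["intrinsics"],d["eye"],d["orientation"])
E
```

```text
pics
{'t': 0.0, 'q': [0.995, 0.0534, 1.6143, -0.0, 1.476, -0.119], 'dq': [-0.0009, 0.001, 0.0002, 0.0007, 0.0001, 0.0016], 'effort': [-0.0003, -39.3698, -37.017, -0.0002, 0.007, -0.0], 'tool_pos': [0.2753, 0.5604, 0.2301], 'tool_rot': [2.666, 1.6603, -0.0029], 'contact_force': [0.6217, -0.055, -0.7935], 'wrist_torque': [-0.0508, 0.0205, -0.0263], 'opening': 0.0853}
scene [[456.11352419   0.         323.37554751]
 [  0.         456.11352419 233.96167255]
 [  0.           0.           1.        ]] [ 1.26077651 -0.36089884  0.67643705] [-1.91007765 -1.14529889  0.63481496]
top [[503.31950041   0.         316.34814491]
 [  0.         503.31950041 243.96878076]
 [  0.           0.           1.        ]] [0.29217199 0.01445031 1.32050349] [-2.14213652  2.13367962 -0.15448128]
```

View pics/scene0.png

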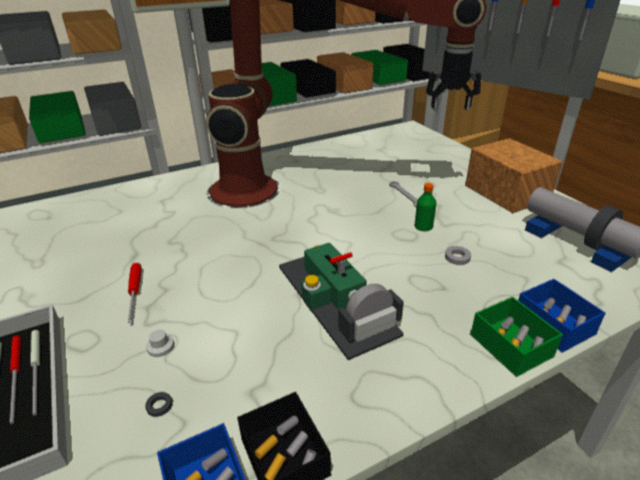

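View pics/top0.png

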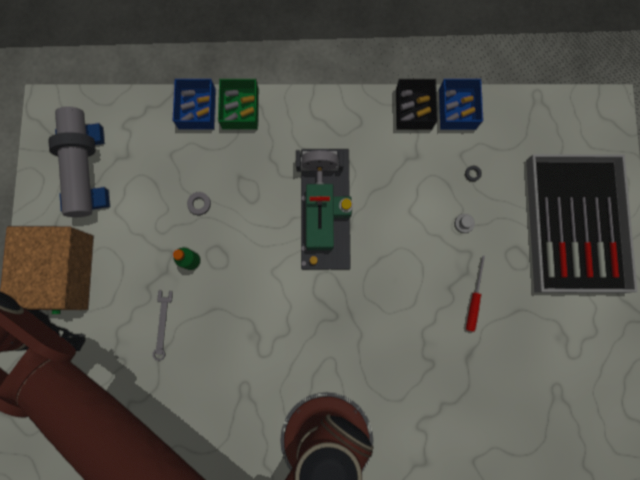

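The top view shows the setter upright at about (325,209): red bar (319,199), yellow button (346,205), brass gauge (313,260). The bottle and ring are to its left. Next I'll measure these.

```bash
cat > h.py <<'E'
from station import ctrl
import cv2,numpy as np
from scipy.spatial.transform import Rotation as R
def ray(d,uv):
    k=np.linalg.inv(d["intrinsics"])@np.array([uv[0],uv[1],1.]);
    return np.array(d["eye"]),R.from_rotvec(d["orientation"]).as_matrix()@k
def onz(d,uv,z):
    e,r=ray(d,uv); return e+r*(z-e[2])/r[2]
def tri(a,ua,b,ub):
    e1,r1=ray(a,ua);e2,r2=ray(b,ub)
    s=np.linalg.lstsq(np.c_[r1,-r2],e2-e1,rcond=None)[0]
    p,q=e1+r1*s[0],e2+r2*s[1]; return (p+q)/2,np.linalg.norm(p-q)
def blobs(d,lo,hi,roi,smin=5):
    x0,y0,x1,y1=roi
    hsv=cv2.cvtColor(d["pixels"],cv2.COLOR_RGB2HSV)
    m=cv2.inRange(hsv,np.array(lo),np.array(hi)); mm=np.zeros_like(m); mm[y0:y1,x0:x1]=m[y0:y1,x0:x1]
    n,l,s,c=cv2.connectedComponentsWithStats(mm)
    return mm,[(s[i].tolist(),c[i].round(2).tolist()) for i in range(1,n) if s[i,4]>=smin]
E
python3 - <<'E'
from h import *
t=ctrl.get_image("top");s=ctrl.get_image("scene")
for n,d,roi in(("top",t,(290,140,360,280)),("scene",s,(270,230,410,360))):
    for c,lo,hi in(("red",(0,150,60),(8,255,255)),("yel",(18,120,80),(35,255,255)),("green",(60,60,20),(90,255,255))):
        print(n,c,blobs(d,lo,hi,roi,8)[1])
    x0,y0,x1,y1=roi
    cv2.imwrite(f"pics/{n}_crop.png",cv2.resize(d["pixels"][y0:y1,x0:x1,::-1],None,fx=4 if n=="top" else 4,fy=4,interpolation=cv2.INTER_NEAREST))
E
```

```text
top red [([310, 196, 20, 5, 82], [319.4, 198.39])]
top yel [([341, 198, 11, 12, 87], [345.98, 203.6]), ([310, 256, 8, 8, 50], [313.36, 259.5])]
top green [([305, 184, 46, 66, 1826], [321.63, 217.23])]
scene red [([330, 253, 22, 11, 114], [339.68, 257.78])]
scene yel [([305, 275, 14, 12, 132], [311.34, 280.03])]
scene green [([301, 243, 65, 67, 2387], [329.07, 278.54])]
```

View pics/top_crop.png

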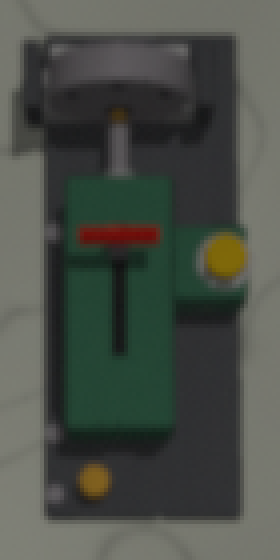

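View pics/scene_crop.png

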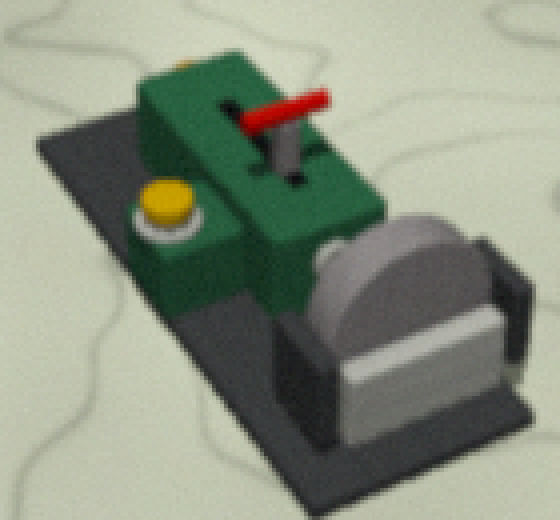

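Crops: the red bar spans columns 310–330 at row 198.4 in top; the button is at (346,203.6). In the scene view the bar centre is at (339.7,257.8) and the button at (311.3,280).

```bash
python3 - <<'E'
from h import *
t=ctrl.get_image("top");s=ctrl.get_image("scene")
b,e=tri(t,(319.4,198.4),s,(339.7,257.8));print("bar tri",b,e)
bz=onz(t,(319.4,198.4),.110); print("bar plane",bz, onz(s,(339.7,257.8),.108))
k,e=tri(t,(346,203.6),s,(311.3,280));print("btn tri",k,e)
kz=onz(t,(346,203.6),.075);print("btn plane",kz,onz(s,(311.34,279),.075))
v=kz-bz; yaw=np.arctan2(v[1],v[0])-np.arctan2(-68,-5);print("yaw btn",yaw,np.linalg.norm(v[:2]))
# bar axis & housing top edges in top view
m,_=blobs(t,(0,150,60),(8,255,255),(290,140,360,280))
vx=cv2.fitLine(np.argwhere(m)[:,::-1].astype(np.float32),cv2.DIST_L2,0,.01,.01).ravel()
a=onz(t,vx[2:]-vx[:2]*10,.108);c=onz(t,vx[2:]+vx[:2]*10,.108);print("bar ends",a,c,"yaw",np.arctan2(*(a-c)[:2])*-1)
# housing left edge: leftmost green per row 
g,_=blobs(t,(60,60,20),(90,255,255),(290,140,334,280))
P=[]
for r in range(190,245):
    x=np.where(g[r])[0]
    if len(x): P.append((x.min(),x.max(),r))
P=np.array(P,float)
for j in(0,1):
    f=np.polyfit(P[:,2],P[:,j],1); print("edge",j,f)
    p=onz(t,(np.polyval(f,244)+j,244),.07);q=onz(t,(np.polyval(f,190)+j,190),.07);print(p,q,np.arctan2(q[1]-p[1],q[0]-p[0]))
# base plate dark right edge
gray=cv2.cvtColor(t["pixels"],cv2.COLOR_RGB2GRAY)
# button-to-gauge
print("gauge",onz(t,(313.4,259.5),.042))
for n,uv in(("oiler",(181,255)),("bearing",(199,204))): print(n,onz(t,uv,.05))
E
```

```text
bar tri [0.59263505 0.01776512 0.10821067] 0.0013636616761904827
bar plane [0.59249494 0.01837432 0.11      ] [0.59218726 0.01724201 0.108     ]
btn tri [ 0.58870547 -0.04886058  0.07179044] 0.0005800174439089748
btn plane [ 0.58782814 -0.04896354  0.075     ] [ 0.58947782 -0.0487189   0.075     ]
yaw btn 0.00420362366383209 0.06749938141753228
bar ends [0.59267404 0.04308273 0.108     ] [ 0.59320804 -0.00635097  0.108     ] yaw 0.010802059723116889
edge 0 [-1.58730159e-03  3.06308081e+02]
[0.48468473 0.05196305 0.07      ] [0.62436875 0.05282638 0.07      ] 0.006180458260048698
edge 1 [9.01875902e-03 3.30952020e+02]
[ 0.48491971 -0.01900251  0.07      ] [ 0.62453711 -0.01786908  0.07      ] 0.008117907474528507
gauge [0.44893992 0.03335497 0.042     ]
oiler [0.45831346 0.37111843 0.05      ]
bearing [0.59170402 0.33045708 0.05      ]
```

step_arm:
  increments: "0 0 0 0 0 1;0 0 0 0 0 1;0 0 0 0 0 1;0 0 0 0 0 1;0 0 0 0 0 1;0 0 0 0 0 1;0 0 0 0 0 1;0 0 0 0 0 1;0 0 0 0 0 1;0 0 0 0 0 1;0 0 0 0 0 1;0 0 0 0 0 0.07"
  fingers: 0
  newtons: 20

```text
t: 1.3
tool_pos: [0.2756, 0.5608, 0.2312]
tool_rot: [3.141, 0.008, -0.0]
contact_force: [0.8, 0.5, 0.2]
opening: 0.0428
```

step_arm:
  increments: "0.57 0.98 0 0 0 0;0.57 0.98 0 0 0 0;0.57 0.98 0 0 0 0;0.57 0.98 0 0 0 0;0.57 0.98 0 0 0 0;0.57 0.98 0 0 0 0;0.57 0.98 0 0 0 0;0.57 0.98 0 0 0 0;0.57 0.98 0 0 0 0;0.57 0.98 0 0 0 0;0.57 0.98 0 0 0 0;0 0 0 0 0 0"

```text
t: 2.3
tool_pos: [0.4362, 0.2892, 0.2314]
tool_rot: [3.14, 0.007, 0.002]
contact_force: [0.3, 0.5, 0.6]
opening: 0.0428
```

step_arm:
  increments: "0.57 0.98 0 0 0 0;0.57 0.98 0 0 0 0;0.57 0.98 0 0 0 0;0.57 0.98 0 0 0 0;0.57 0.98 0 0 0 0;0.57 0.98 0 0 0 0;0.57 0.98 0 0 0 0;0.57 0.98 0 0 0 0;0.57 0.98 0 0 0 0;0.57 0.98 0 0 0 0;0.5 0.9 0 0 0 0;0 0 0 0 0 0"

```text
t: 3.3
tool_pos: [0.5927, 0.023, 0.2312]
tool_rot: [3.14, 0.008, 0.001]
contact_force: [-0.3, -0.1, 0.4]
opening: 0.0433
```

step_arm:
  increments: "0 0.2 0.7 0 0 0;0 0 0.7 0 0 0;0 0 0.7 0 0 0;0 0 0.7 0 0 0;0 0 0.7 0 0 0;0 0 0.5 0 0 0;0 0 0 0 0 0"

```text
t: 3.88
tool_pos: [0.5888, 0.0221, 0.1276]
tool_rot: [-3.141, -0.014, 0.01]
contact_force: [-0.6, 0.5, 0.2]
opening: 0.0423
```

```bash
python3 - <<'E'
from h import *
s=ctrl.get_image("scene");t=ctrl.get_image("top")
a=cv2.resize(s["pixels"][190:340,270:410,::-1],None,fx=4,fy=4,interpolation=cv2.INTER_CUBIC)
cv2.imwrite("pics/s1.png",a)
E
```

```text
(no output)
```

View pics/s1.png

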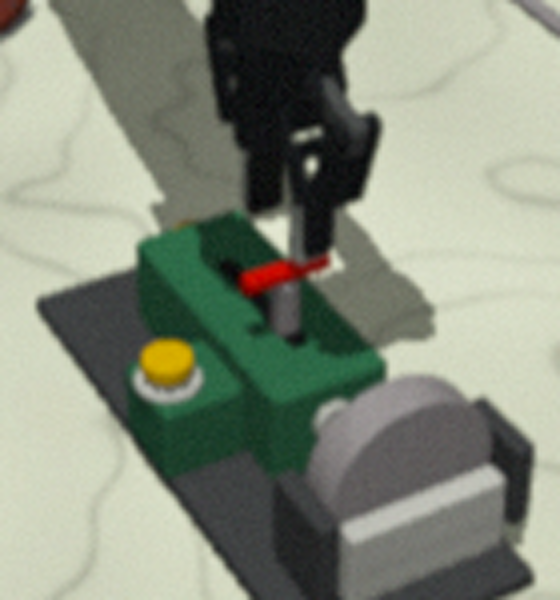

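The fingers stand above the bar, one on each side. The pose is slightly off, so I'll let it settle.

step_arm:
  increments: "0 0 0 0 0 0;0 0 0 0 0 0;0 0 0 0 0 0"

```text
t: 4.23
tool_pos: [0.5921, 0.0211, 0.1328]
tool_rot: [3.141, 0.011, 0.004]
contact_force: [0.3, -0.0, 0.3]
opening: 0.0428
```

step_arm:
  increments: "0 0 0 0 0 0;0 0 0 0 0 0;0 0 0 0 0 0;0 0 0 0 0 0"

```text
t: 4.57
tool_pos: [0.5912, 0.021, 0.1314]
tool_rot: [3.142, 0.011, 0.0]
contact_force: [0.1, 0.1, -1.0]
opening: 0.0428
```

step_arm:
  increments: "0 0.1 0 0 0 0;0 0 0 0 0 0;0 0 0 0 0 0;0 0 0 0 0 0"

```text
t: 4.9
tool_pos: [0.5912, 0.0185, 0.1313]
tool_rot: [-3.142, -0.011, 0.0]
contact_force: [-0.5, -0.5, 0.3]
opening: 0.0426
```

step_arm:
  increments: "0 0 0.4 0 0 0;0 0 0.4 0 0 0;0 0 0.4 0 0 0;0 0 0.3 0 0 0;0 0 0.2 0 0 0;0 0 0 0 0 0;0 0 0 0 0 0;0 0 0 0 0 0"

```text
t: 5.57
tool_pos: [0.5916, 0.0186, 0.0892]
tool_rot: [3.141, 0.011, 0.001]
contact_force: [-0.4, 0.4, 0.4]
opening: 0.0426
```

```bash
python3 - <<'E'
from h import *
s=ctrl.get_image("scene")
a=cv2.resize(s["pixels"][190:340,270:410,::-1],None,fx=4,fy=4,interpolation=cv2.INTER_CUBIC)
cv2.imwrite("pics/s2.png",a)
E
```

```text
(no output)
```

View pics/s2.png

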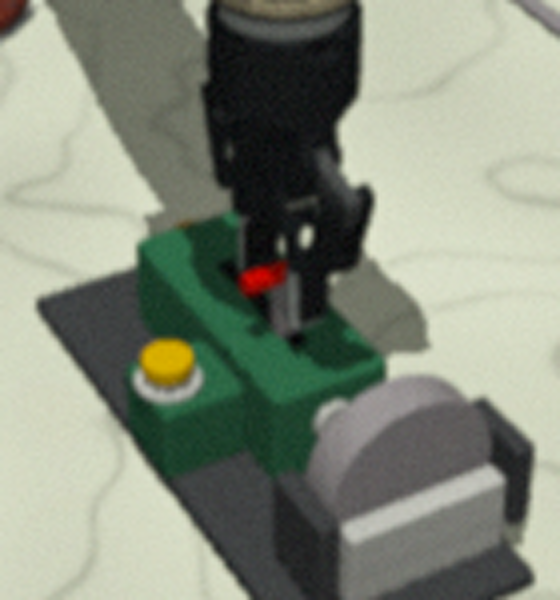

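The fingers straddle the bar with clearance on both sides and no contact force. Now I'll pull back gently with the front finger.

step_arm:
  increments: "-0.2 0 0 0 0 0;-0.2 0 0 0 0 0;-0.2 0 0 0 0 0;-0.2 0 0 0 0 0;-0.2 0 0 0 0 0;-0.1 0 0 0 0 0;-0.1 0 0 0 0 0;-0.1 0 0 0 0 0;0 0 0 0 0 0;0 0 0 0 0 0"

```text
t: 6.45
tool_pos: [0.5598, 0.0184, 0.0892]
tool_rot: [-3.142, -0.011, -0.006]
contact_force: [6.5, 0.5, -2.6]
opening: 0.043
```

step_arm:
  increments: "-0.1 0 0 0 0 0;-0.1 0 0 0 0 0;-0.1 0 0 0 0 0;-0.1 0 0 0 0 0;-0.08 0 0 0 0 0;0 0 0 0 0 0;0 0 0 0 0 0;0 0 0 0 0 0"

```text
t: 7.12
tool_pos: [0.5488, 0.0183, 0.0894]
tool_rot: [-3.142, -0.011, -0.01]
contact_force: [9.5, 1.0, -5.4]
opening: 0.0426
```

step_arm:
  increments: "-0.1 0 0 0 0 0;-0.1 0 0 0 0 0;0 0 0 0 0 0;0 0 0 0 0 0;0 0 0 0 0 0"

```text
t: 7.53
tool_pos: [0.5441, 0.0182, 0.0894]
tool_rot: [-3.141, -0.011, -0.011]
contact_force: [12.2, -0.3, -6.9]
opening: 0.0425
```

step_arm:
  increments: "0.1 0 0 0 0 0;0.08 0 0 0 0 0;0 0 0 0 0 0;0 0 0 0 0 0;0 0 0 0 0 0"

```text
t: 7.95
tool_pos: [0.5482, 0.0183, 0.0894]
tool_rot: [-3.142, -0.011, -0.009]
contact_force: [9.7, -0.1, -5.6]
opening: 0.0429
```

Not caught yet: the force still follows the spring. On in 3 mm steps, easing off after each.

step_arm:
  increments: "-0.1 0 0 0 0 0;-0.1 0 0 0 0 0;-0.1 0 0 0 0 0;0 0 0 0 0 0;0 0 0 0 0 0;0 0 0 0 0 0"

```text
t: 8.45
tool_pos: [0.5412, 0.0182, 0.0894]
tool_rot: [-3.141, -0.011, -0.012]
contact_force: [12.6, 0.4, -6.2]
opening: 0.0426
```

step_arm:
  increments: "0.1 0 0 0 0 0;0.08 0 0 0 0 0;0 0 0 0 0 0;0 0 0 0 0 0;0 0 0 0 0 0"

```text
t: 8.87
tool_pos: [0.5455, 0.0182, 0.0894]
tool_rot: [-3.141, -0.011, -0.01]
contact_force: [11.2, -0.3, -5.8]
opening: 0.0427
```

step_arm:
  increments: "-0.1 0 0 0 0 0;-0.1 0 0 0 0 0;-0.1 0 0 0 0 0;0 0 0 0 0 0;0 0 0 0 0 0;0 0 0 0 0 0"

```text
t: 9.37
tool_pos: [0.5384, 0.0182, 0.0894]
tool_rot: [-3.141, -0.011, -0.013]
contact_force: [12.5, -0.0, -7.5]
opening: 0.0425
```

step_arm:
  increments: "0.1 0 0 0 0 0;0.08 0 0 0 0 0;0 0 0 0 0 0;0 0 0 0 0 0;0 0 0 0 0 0"

```text
t: 9.78
tool_pos: [0.5406, 0.0182, 0.0892]
tool_rot: [3.141, 0.011, 0.002]
contact_force: [3.8, -0.3, 0.4]
opening: 0.0429
```

The force fell sharply, so the catch seems to have taken. I'll ease off a little further to confirm.

step_arm:
  increments: "0.06 0 0 0 0 0;0.06 0 0 0 0 0;0 0 0 0 0 0;0 0 0 0 0 0;0 0 0 0 0 0"

```text
t: 10.2
tool_pos: [0.5427, 0.0183, 0.0884]
tool_rot: [-3.141, -0.011, 0.002]
contact_force: [-0.2, -0.3, 0.1]
opening: 0.0428
```

The force is zero, so the sear holds. I'll centre the fingers about the bar and go straight up.

step_arm:
  increments: "0.2 0 0 0 0 0;0.2 0 0 0 0 0;0.08 0 0 0 0 0;0 0 0 0 0 0;0 0 0 0 0 0;0 0 0 0 0 0"

```text
t: 10.7
tool_pos: [0.5551, 0.0184, 0.0887]
tool_rot: [-3.142, -0.011, 0.001]
contact_force: [-0.3, -0.1, 0.7]
opening: 0.0427
```

```bash
python3 - <<'E'
from h import *
s=ctrl.get_image("scene")
a=cv2.resize(s["pixels"][190:340,270:410,::-1],None,fx=4,fy=4,interpolation=cv2.INTER_CUBIC)
cv2.imwrite("pics/s3.png",a)
E
```

```text
(no output)
```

View pics/s3.png

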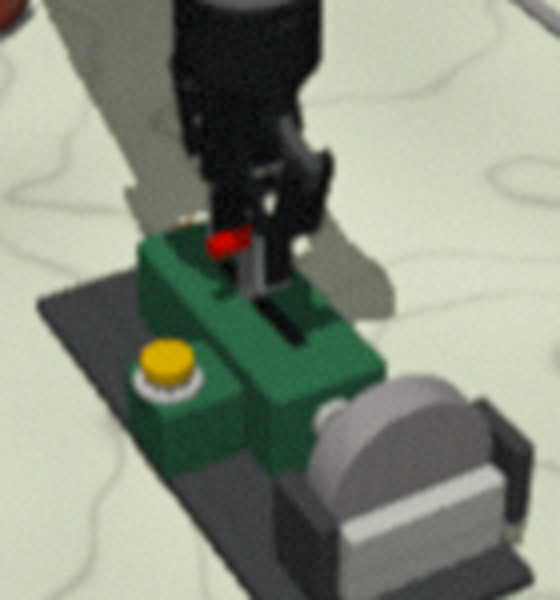

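The bar stands back at crop (228,243) with the fingers clear of it. Raising.

step_arm:
  increments: "0 0 -0.3 0 0 0;0 0 -0.5 0 0 0;0 0 -0.6 0 0 0;0 0 -0.6 0 0 0;0 0 -0.6 0 0 0;0 0 -0.4 0 0 0;0 0 0 0 0 0;0 0 0 0 0 0;0 0 0 0 0 0;0 0 0 0 0 0"

```text
t: 11.58
tool_pos: [0.5544, 0.0184, 0.1625]
tool_rot: [-3.141, -0.011, 0.003]
contact_force: [-0.1, 0.3, -0.4]
opening: 0.0424
```

```bash
python3 - <<'E'
from h import *
s=ctrl.get_image("scene");t=ctrl.get_image("top")
print(blobs(s,(0,150,60),(8,255,255),(270,230,410,360),8)[1])
r=blobs(s,(0,150,60),(8,255,255),(270,230,410,360),8)[1]
print(onz(s,r[0][1],.108))
print(blobs(s,(18,120,80),(35,255,255),(290,260,330,300),8)[1])
E
```

```text
[([321, 245, 22, 10, 109], [330.47, 249.07])]
[0.5551556  0.01530329 0.108     ]
[([305, 274, 14, 13, 136], [311.43, 279.8])]
```

The bar is held at a draw of about 37.5 mm, hands off. Next I'll shut the fingers and go over the button.

step_arm:
  increments: "0.34 0.68 0 0 0 0;0.34 0.68 0 0 0 0;0.34 0.68 0 0 0 0;0.32 0.68 0 0 0 0;0 0 0.5 0 0 0;0 0 0.5 0 0 0;0 0 0.5 0 0 0;0 0 0.5 0 0 0;0 0 0.5 0 0 0;0 0 0 0 0 0;0 0 0 0 0 0;0 0 0 0 0 0"
  fingers: -1

```text
t: 12.68
tool_pos: [0.5894, -0.0491, 0.1015]
tool_rot: [3.141, 0.012, 0.001]
contact_force: [-0.2, -1.2, 0.5]
opening: 0.0
```

```bash
python3 - <<'E'
from h import *
s=ctrl.get_image("scene")
a=cv2.resize(s["pixels"][190:340,270:410,::-1],None,fx=4,fy=4,interpolation=cv2.INTER_CUBIC)
cv2.imwrite("pics/s4.png",a)
E
```

```text
(no output)
```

View pics/s4.png

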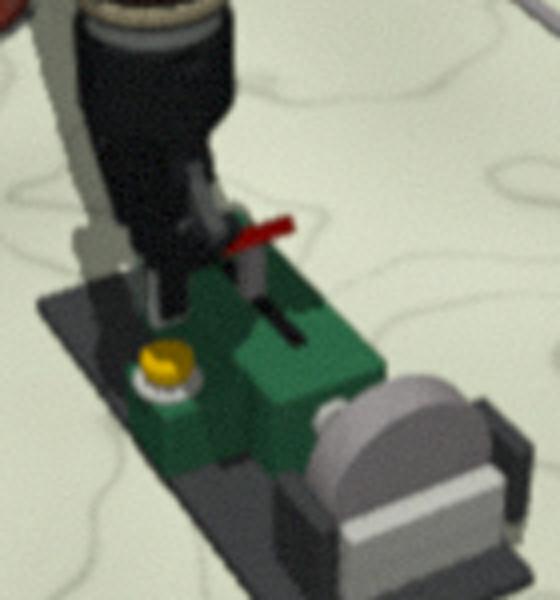

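The shut fingers stand above the button and the bar is still cocked. Now I'll lower gently.

step_arm:
  increments: "0 0 0.3 0 0 0;0 0 0.3 0 0 0;0 0 0.2 0 0 0;0 0 0.1 0 0 0;0 0 0 0 0 0;0 0 0 0 0 0;0 0 0 0 0 0"

```text
t: 13.32
tool_pos: [0.5894, -0.0495, 0.079]
tool_rot: [3.141, 0.011, 0.001]
contact_force: [-0.8, 0.4, 0.3]
opening: 0.0003
```

step_arm:
  increments: "0 0 0.08 0 0 0;0 0 0.08 0 0 0;0 0 0 0 0 0;0 0 0 0 0 0;0 0 0 0 0 0"

```text
t: 13.73
tool_pos: [0.5894, -0.0495, 0.0751]
tool_rot: [3.141, 0.011, 0.001]
contact_force: [0.6, -0.4, 1.4]
opening: 0.0001
```

step_arm:
  increments: "0 0 0.06 0 0 0;0 0 0.06 0 0 0;0 0 0 0 0 0;0 0 0 0 0 0;0 0 0 0 0 0"

```text
t: 14.15
tool_pos: [0.5895, -0.0495, 0.0726]
tool_rot: [3.141, 0.011, 0.001]
contact_force: [-2.7, -0.2, 4.4]
opening: -0.0003
```

step_arm:
  increments: "0 0 0.06 0 0 0;0 0 0 0 0 0;0 0 0 0 0 0;0 0 0 0 0 0"

```text
t: 14.48
tool_pos: [0.5895, -0.0495, 0.0717]
tool_rot: [3.141, 0.011, 0.0]
contact_force: [-3.8, -0.1, 8.1]
opening: 0.0
```

step_arm:
  increments: "0 0 0.04 0 0 0;0 0 0 0 0 0;0 0 0 0 0 0;0 0 0 0 0 0"

```text
t: 14.82
tool_pos: [0.5895, -0.0495, 0.0709]
tool_rot: [3.141, 0.011, 0.0]
contact_force: [-4.0, 0.9, 9.6]
opening: -0.0003
```

```bash
python3 - <<'E'
from h import *
s=ctrl.get_image("scene")
o=ctrl.get_obs();print(o["contact_force"],o["wrist_torque"],o["tool_pos"])
a=cv2.resize(s["pixels"][190:340,270:410,::-1],None,fx=4,fy=4,interpolation=cv2.INTER_CUBIC)
cv2.imwrite("pics/s5.png",a)
E
```

```text
[-3.86363272  0.58145176  8.74395459] [ 0.10863567  0.66689502 -0.00392717] [ 0.58953329 -0.0495037   0.07098538]
```

View pics/s5.png

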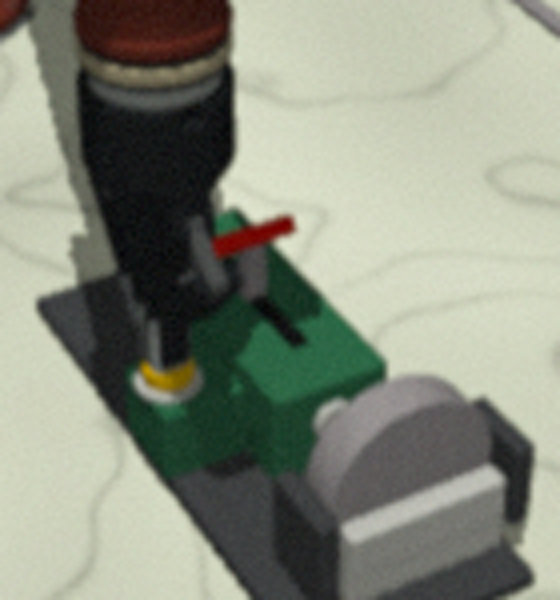

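The tip presses squarely on the button. The bar is still back and nothing else is in contact.

step_arm:
  increments: "0 0 0.05 0 0 0;0 0 0 0 0 0;0 0 0 0 0 0;0 0 0 0 0 0"

```text
t: 15.2
tool_pos: [0.5895, -0.0495, 0.0697]
tool_rot: [3.141, 0.011, 0.0]
contact_force: [-3.8, 0.3, 8.6]
opening: 0.0001
```

step_arm:
  increments: "0 0 0.05 0 0 0;0 0 0 0 0 0;0 0 0 0 0 0;0 0 0 0 0 0"

```text
t: 15.53
tool_pos: [0.5895, -0.0495, 0.0679]
tool_rot: [3.141, 0.011, 0.001]
contact_force: [-2.2, 0.4, 6.6]
opening: 0.0002
```

```bash
python3 - <<'E'
from h import *
s=ctrl.get_image("scene")
r=blobs(s,(0,150,60),(8,255,255),(270,230,410,360),8)[1]
print(r,onz(s,r[0][1],.108))
E
```

```text
[([328, 251, 22, 11, 103], [337.85, 255.68])] [0.58377908 0.01750222 0.108     ]
```

step_arm:
  increments: "0 0 0 0 0 0;0 0 0 0 0 0;0 0 0 0 0 0;0 0 0 0 0 0"

```text
t: 15.92
tool_pos: [0.5895, -0.0495, 0.0678]
tool_rot: [3.141, 0.011, 0.001]
contact_force: [-2.3, 0.1, 6.0]
opening: -0.0
```

```bash
python3 - <<'E'
from h import *
s=ctrl.get_image("scene")
r=blobs(s,(0,150,60),(8,255,255),(270,230,410,360),8)[1]
print(r,onz(s,r[0][1],.108))
a=cv2.resize(s["pixels"][190:340,270:410,::-1],None,fx=4,fy=4,interpolation=cv2.INTER_CUBIC)
cv2.imwrite("pics/s6.png",a)
E
```

```text
[([330, 253, 22, 11, 107], [339.26, 257.6])] [0.59113097 0.0167802  0.108     ]
```

View pics/s6.png

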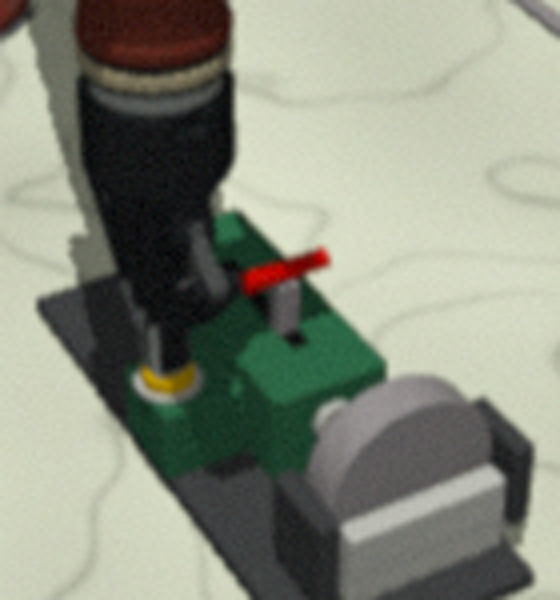

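It fired and the bar is home, at crop (285,270). I'll lift away from the button.

step_arm:
  increments: "0 0 -0.1 0 0 0;0 0 -0.2 0 0 0;0 0 -0.5 0 0 0;0 0 -0.8 0 0 0;0 0 -0.8 0 0 0;0 0 -0.8 0 0 0;0 0 -0.8 0 0 0;0 0 -0.8 0 0 0;0 0 -0.8 0 0 0;0 0 -0.8 0 0 0;0 0 0 0 0 0;0 0 0 0 0 0"

```text
t: 16.97
tool_pos: [0.5898, -0.0495, 0.2285]
tool_rot: [3.141, 0.011, 0.004]
contact_force: [-0.5, -0.6, -0.3]
opening: 0.0004
```

step_arm:
  increments: "-0.8 0 0 0 0 0;-0.8 0 0 0 0 0;-0.8 0 0 0 0 0;-0.8 0 0 0 0 0;-0.8 0 0 0 0 0;-0.8 0 0 0 0 0;-0.8 0 0 0 0 0;0 0 0 0 0 0;0 0 0 0 0 0;0 0 0 0 0 0"

```text
t: 17.8
tool_pos: [0.449, -0.0503, 0.2258]
tool_rot: [-3.141, -0.011, 0.002]
contact_force: [0.5, 0.3, 0.0]
opening: 0.0003
```

```bash
python3 - <<'E'
from h import *
o=ctrl.get_obs();print(o["contact_force"])
s=ctrl.get_image("scene");t=ctrl.get_image("top")
r=blobs(s,(0,150,60),(8,255,255),(270,230,410,360),8)[1]
print(r,onz(s,r[0][1],.108)); print(blobs(s,(18,120,80),(35,255,255),(290,260,330,300),8)[1])
a=cv2.resize(t["pixels"][140:210,290:360,::-1],None,fx=8,fy=8,interpolation=cv2.INTER_NEAREST)
b=cv2.resize(cv2.imread("pics/top0.png")[140:210,290:360],None,fx=8,fy=8,interpolation=cv2.INTER_NEAREST)
cv2.imwrite("pics/t7.png",cv2.resize(np.hstack([b,a]),(800,400)))
cv2.imwrite("pics/s7.png",s["pixels"][:,:,::-1])
E
```

```text
[0.48551    0.33583    0.02868469]
[([329, 253, 23, 11, 114], [339.42, 257.46])] [0.59086312 0.01731411 0.108     ]
[([305, 275, 14, 12, 133], [311.44, 279.93])]
```

View pics/t7.png

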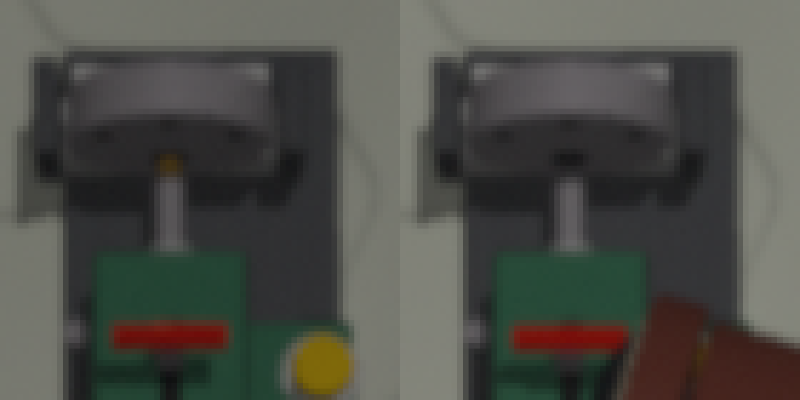

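View pics/s7.png

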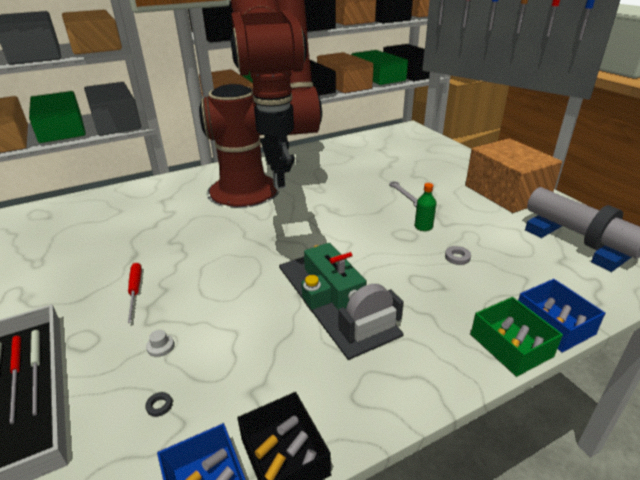

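The brass tail seen before at (170,163) in the crop is gone, so the pin is flush. The bar is at home, the button is up at (311,280), and the bystanders in the scene view stand as before. Handing in.

```bash
python3 -c "
from station import ctrl
print(ctrl.finish_job())"
```

```text
the job is handed in; nothing more can be done
None
```

The pin is driven home with one blow, and the job was handed in at about 18 s.

- **Cocking:** I drew the bar back with the front finger in small steps, easing off after each. The catch took at a draw of about 37.5 mm. Easing off then brought the force to zero, and the bar stayed back with the hand clear. The pull peaked at about 12.6 N in the readings, with no sign of the end stop.
- **Firing:** I pressed the button with shut fingers. It fired at about 7 mm depth, and the highest reading was just under 10 N. A sideways reading of up to about 4 N showed up during the press. I did not find its cause, but the picture showed nothing but the button being touched.

**Last checks:**
- **Pin:** no brass shows any more at the flange face in the top view. I judged this from the picture alone and did not measure its depth.
- **Bar:** it measured about 1–2 mm short of its starting position, within the camera's accuracy.
- **Button:** it is back at its starting pixel position.
- **Surroundings:** the bystanders I could see look unmoved. The gauge behind the housing was not checked separately. The arm is clear, with the force reading near zero.

One earlier picture, taken just after firing, showed the bar 8 mm short of home. It was home in the next picture about 0.4 s later.

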